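Swap two filter housings between their sprung nests

ROBOT

A 7-joint arm with a two-finger parallel gripper is mounted at the origin on the work surface. World frame = base frame: x ahead of the robot, y to its left, z up, the work surface at z = 0. Lengths are in m, angles in rad, forces in N, time in s.
With the tool pointing down it reaches from about 0.4 to 0.925 m from the base axis. Payload 4.1 kg.
Tool frame: the origin (TCP) lies midway between the tips of the shut fingers; the grasp point (between the pads) lies 19 mm behind it (manip.grip_point_offset is the distance from the TCP to the grasp point, in m); z points along the fingers, y is the line along which they close (so a half turn about z gives the same grasp; the last joint's range is limited). The gripper opens to 85 mm and grips with 20 to 120 N. Pads are 22 mm wide; open, the fingers measure 114 mm over their backs; the gripper's body (76 mm by 85 mm) begins 54 mm behind the grasp point. The pads swing forward as they close: fully open they stand 13 mm farther back than shut.
Start: joints at [-1.385, 0.398, 0.045, 1.537, -0.019, 1.207, -0.051], TCP at [0.183, 0.624, 0.231] pointing down, gripper open.
Joint ranges: [-2.82, 2.82], [-0.49, 2.23], [-1.37, 1.46], [0, 2.46], [-1.36, 4.5], [0.23, 2], [-2.94, 2.94]. Speed limits (rad/s): [2.57, 2.57, 3.14, 3.14, 3.14, 3.14, 3.14].

INTERFACE

Orientations are given as [roll, pitch, yaw] about the fixed x, y, z axes, in that order (R = Rz(yaw) Ry(pitch) Rx(roll)).
In Python, from bench import manip, grab_frame gives the robot as it stands.
- The arm moves only by the tool play_rows, never from a script. Its argument "steps" is a list of rows, each an object of numbers: "fingers": the finger opening in mm, from 0 to 85.4; "x", "y", "z": the shift along the world's x, y, z in mm; "rx", "ry", "rz": the turn, a rotation vector about the world's x, y, z in rad. A call has 1 to 12 rows; each row shifts and turns the commanded pose from where the row before left it; what a row does not reach is not made up. A row lasts 1/12 s, in which the tool goes at most 41.7 mm and 7.16 degrees, less where a joint would pass 70% of its speed; a pose out of reach is approached as far as the arm can. A call with a gripper value outside its range is refused whole. The fingers move at their own pace and stop on an object; "force" is the grip in N (left out, the last holds). Time passes only in rows, so rows that do not move let the fingers close. It gives the time, the measured TCP pose, the force, the opening and the grip force at its end, in the units of the state.
- manip.state(): the state, without advancing time (a new reading comes with each control period).
- grab_frame(name): name is "scene" or "top" or "wrist"; returns a dict with "image" (420x560x3 uint8, blue, green, red), "fx", "fy", "cx", "cy" (pixels), "distortion" ([k1, k2, p1, p2, k3] as OpenCV has them; the pictures are not rectified), "R" (3x3) and "t" (3): a world point X has camera coordinates R X + t; the wrist camera has in their place "mount" (4x4, takes a point from camera to tool coordinates, whose origin is the TCP and whose axes are the flange's). Camera axes: x right, y down, z forward; pixel columns grow to the right and rows downward; lengths in m; the calibration is good to about 2 mm. A picture is of the moment at which its call begins: read the wrist's pose just before it. There is no depth.
- manip.hand_in(): hands the job in; it is judged then, once.
The state is a dict: "t": time; "q": joint angles; "qvel": joint speeds; "joint_torque": joint torques, N m; "tcp_pos": TCP position; "tcp_rot": TCP orientation; "wrist_force": force on the tool from outside, world axes, zero at the start; "torque": the same for the moment, N m; "finger_gap": opening from 0.0 (shut) to 1.0 (fully open); "grip_force": force on a finger pad.
Only numpy, scipy, OpenCV 4.12 (cv2) and the standard library are available. Lean on these libraries where they do the work, as an engineer would, in place of code of your own. Each camera call takes 0.05 s, during which the arm holds its last target. There are 200 camera calls.

TASK

The red-banded and the green-banded filter housing are in each other's places: swap them, so that each ends fully home in the nest where the other one stood. They are too wide to grip, so slide them over the bench, upright and without lifting them, past the sprung rollers of the nests, and press each one firmly against its back stop, with about 20 N for about half a second and never ramming it. Leave the other things on the bench alone.

Things in the scene. Friction and masses are not known exactly. Their poses are not given: they have to be found in the camera images.
- red_housing: squat white-painted filter housing with a red band and red disc on top; loose, 0.45 to 0.9 kg. Round base flange 100 mm across and 16 mm thick, body above it 92 mm across (too wide to grip), smooth top at 82 mm. Origin at the centre of its underside; z up along its axis. It starts fully home in one of the nests.
- green_housing: squat white-painted filter housing with a green band and green disc on top; loose, 0.45 to 0.9 kg. Round base flange 100 mm across and 16 mm thick, body above it 92 mm across (too wide to grip), smooth top at 82 mm. Origin at the centre of its underside; z up along its axis. It starts fully home in one of the nests.
- left_nest: the left of two sprung nests fixed to the bench, on a thin blue plate 150 x 190 mm. Origin on the bench where the centre of a housing that is fully home stands; z up. Open towards its own -x: a housing slides in towards +x, out towards -x. All of it is lower than 20 mm: fingertips kept above 23 mm pass over it.
- right_nest: the right of two sprung nests fixed to the bench, on a thin blue plate 150 x 190 mm. Origin on the bench where the centre of a housing that is fully home stands; z up. Open towards its own -x: a housing slides in towards +x, out towards -x. All of it is lower than 20 mm: fingertips kept above 23 mm pass over it.
- left_gate (a point): point on the bench midway between the left nest's two white sprung rollers (18 mm across, 96 mm apart centre to centre), 34 mm from the nest's origin towards its mouth. They give way outwards by up to 11 mm each as the flange passes (about 10 to 20 N of push, in or out) and spring back behind it. Their steel blocks reach 94 mm to either side. Axes as the nest's.
- right_gate (a point): point on the bench midway between the right nest's two white sprung rollers (18 mm across, 96 mm apart centre to centre), 34 mm from the nest's origin towards its mouth. They give way outwards by up to 11 mm each as the flange passes (about 10 to 20 N of push, in or out) and spring back behind it. Their steel blocks reach 94 mm to either side. Axes as the nest's.
- left_stop: orange back stop of the left nest: two blocks 14 x 36 x 16 mm high that face the nest's origin at 40 degrees either side of its +x axis, 50 mm from it; the flange rests on both when the housing is fully home. Origin and axes as the nest's.
- right_stop: orange back stop of the right nest: two blocks 14 x 36 x 16 mm high that face the nest's origin at 40 degrees either side of its +x axis, 50 mm from it; the flange rests on both when the housing is fully home. Origin and axes as the nest's.
- paint_tin: closed green-banded paint tin, 84 mm across, 100 mm tall, standing; origin at the underside; not to be disturbed
- spray_can: aerosol can, 54 mm across, 170 mm tall, standing; origin at the underside; not to be disturbed
- bung_jar: jar with a red cap, 70 mm across, 95 mm tall, standing; origin at the underside; not to be disturbed
- wire_brush: hand brush with a wooden handle, lying along its x axis; origin at the underside; not to be disturbed
- spanner: steel spanner, lying along its x axis; origin at the underside; not to be disturbed
- hanger_hook: copper J-shaped hanging hook, 140 mm long and 8 mm thick, lying along its x axis; origin at the underside; not to be disturbed
- brass_nipple: brass pipe nipple, 36 mm across, 36 mm tall, standing; origin at the underside; not to be disturbed

How it is judged:
On the way, in this order (a step that is already met when the one before it is completed fails the run):
1. one housing is fully home in the other one's nest and is pressed by the fingers (over 8 N) against the back stop (over 5 N there) ((((distance of red_housing from where it was at the start of the episode above 0.2 m and horizontal distance between red_housing and left_nest below 0.004 m and contact force between red_housing and left_stop above 5 N and contact force between red_housing and the fingers above 8 N) or (distance of red_housing from where it was at the start of the episode above 0.2 m and horizontal distance between red_housing and right_nest below 0.004 m and contact force between red_housing and right_stop above 5 N and contact force between red_housing and the fingers above 8 N)) or ((distance of green_housing from where it was at the start of the episode above 0.2 m and horizontal distance between green_housing and left_nest below 0.004 m and contact force between green_housing and left_stop above 5 N and contact force between green_housing and the fingers above 8 N) or (distance of green_housing from where it was at the start of the episode above 0.2 m and horizontal distance between green_housing and right_nest below 0.004 m and contact force between green_housing and right_stop above 5 N and contact force between green_housing and the fingers above 8 N)))), for 0.2 s.
2. with both housings home in their new nests, the second one is pressed by the fingers (over 8 N) against its back stop (over 5 N there) (((((distance of red_housing from where it was at the start of the episode above 0.2 m and horizontal distance between red_housing and left_nest below 0.004 m and contact force between red_housing and left_stop above 5 N and contact force between red_housing and the fingers above 8 N) or (distance of red_housing from where it was at the start of the episode above 0.2 m and horizontal distance between red_housing and right_nest below 0.004 m and contact force between red_housing and right_stop above 5 N and contact force between red_housing and the fingers above 8 N)) and ((distance of green_housing from where it was at the start of the episode above 0.2 m and horizontal distance between green_housing and left_nest below 0.004 m) or (distance of green_housing from where it was at the start of the episode above 0.2 m and horizontal distance between green_housing and right_nest below 0.004 m))) or (((distance of green_housing from where it was at the start of the episode above 0.2 m and horizontal distance between green_housing and left_nest below 0.004 m and contact force between green_housing and left_stop above 5 N and contact force between green_housing and the fingers above 8 N) or (distance of green_housing from where it was at the start of the episode above 0.2 m and horizontal distance between green_housing and right_nest below 0.004 m and contact force between green_housing and right_stop above 5 N and contact force between green_housing and the fingers above 8 N)) and ((distance of red_housing from where it was at the start of the episode above 0.2 m and horizontal distance between red_housing and left_nest below 0.004 m) or (distance of red_housing from where it was at the start of the episode above 0.2 m and horizontal distance between red_housing and right_nest below 0.004 m))))), for 0.2 s.
At the end, for the whole second after the job is handed in: each housing stands upright (within 0.06 rad), at rest, its centre within 4 mm of the origin of the nest where the other one stood at the start (more than 0.2 m from its own start) (((distance of red_housing from where it was at the start of the episode above 0.2 m and horizontal distance between red_housing and left_nest below 0.004 m) or (distance of red_housing from where it was at the start of the episode above 0.2 m and horizontal distance between red_housing and right_nest below 0.004 m)) and ((distance of green_housing from where it was at the start of the episode above 0.2 m and horizontal distance between green_housing and left_nest below 0.004 m) or (distance of green_housing from where it was at the start of the episode above 0.2 m and horizontal distance between green_housing and right_nest below 0.004 m)) and linear speed of each of red_housing, green_housing below 0.02 m/s and angle between each of red_housing, green_housing's own z axis and vertical below 0.06 rad and height (world z) of each of red_housing, green_housing below 0.006 m); the robot touches nothing.
It fails at once if the red housing is lifted (underside origin above 20 mm) or tipped by more than 0.3 rad (height (world z) of red_housing above 0.02 m or angle between red_housing's own z axis and vertical above 0.3 rad).
It fails at once if the green housing is lifted (underside origin above 20 mm) or tipped by more than 0.3 rad (height (world z) of green_housing above 0.02 m or angle between green_housing's own z axis and vertical above 0.3 rad).
It fails at once if the red housing is rammed: the fingers push it with more than 60 N (contact force between red_housing and the fingers above 60 N).
It fails at once if the green housing is rammed: the fingers push it with more than 60 N (contact force between green_housing and the fingers above 60 N).
It fails at once if another thing on the bench is moved by more than 30 mm (distance of any of paint_tin, spray_can, bung_jar, wire_brush, spanner, hanger_hook, brass_nipple from where it was at the start of the episode above 0.03 m).
It also fails if it takes over 72 s, if anything falls off the work surface, if the arm or the gripper's body presses on something with over 40 N, if the wrist force passes 120 N, or if a joint passes its speed limit or range.

## Working session

There is one attempt and no reset: what is moved stays moved. The work goes in short steps, Python scripts to look and compute and a tool call to move; the robot and the scene stay as the last step left them, time stands still between calls to the robot, and variables do not carry over. Pictures are saved under pics/ and viewed, at most 10 in all, crops included, and the job is handed in when it is done.

Besides the shell and the picture viewer there is one more tool, called after "Call:" as name([rows], argument=value, ...), one row to a line, values as JSON. play_rows: Moves the arm, as the interface text tells. Its arguments: {"type":"object","properties":{"steps":{"type":"array","items":{"type":"object","properties":{"fingers":{"type":"number"},"x":{"type":"number"},"y":{"type":"number"},"z":{"type":"number"},"rx":{"type":"number"},"ry":{"type":"number"},"rz":{"type":"number"}}}},"force":{"type":"number"}},"required":["steps"]}

```bash
ls; mkdir -p pics
python3 - <<'E'
from bench import manip, grab_frame
import cv2
print(manip.state())
for n in("scene","top"):
    f=grab_frame(n); cv2.imwrite(f"pics/{n}0.png",f["image"]); print(n,{k:v for k,v in f.items() if k!="image"})
E
```

```text
pics
{'t': 0.0, 'q': array([-1.38502534,  0.3992099 ,  0.04503194,  1.53788437, -0.01865892,
        1.20686003, -0.05070634]), 'qvel': array([ 1.09109155e-03,  6.80822032e-05,  1.80891694e-03, -1.00302683e-03,
       -5.57564870e-04, -1.67245319e-04, -1.77279208e-03]), 'joint_torque': array([ 2.01425264e-04, -4.75116706e+01,  1.36488877e+00, -2.54218215e+01,
        1.15648017e-02,  9.58427234e-03, -2.02897905e-05]), 'tcp_pos': array([0.18242449, 0.62322619, 0.2302499 ]), 'tcp_rot': array([-3.13965907e+00,  1.72920177e-04,  2.85694393e+00]), 'wrist_force': array([0.31198687, 0.0373802 , 0.04009307]), 'torque': array([ 0.05158688,  0.04127832, -0.02140163]), 'grip_force': 0.0, 'finger_gap': 0.9996925505703917}
scene {'fx': 390.56005950851164, 'fy': 390.56005950851164, 'cx': 274.0277710830485, 'cy': 210.08901119333103, 'distortion': array([-0.06728822,  0.        ,  0.        ,  0.        ,  0.        ]), 'R': array([[ 0.24373924,  0.96974609, -0.01355337],
       [ 0.77253943, -0.2025833 , -0.60178304],
       [-0.58632244,  0.13620763, -0.7985446 ]]), 't': array([-0.14256564, -0.40473156,  1.58772141])}
top {'fx': 437.86822794492593, 'fy': 437.86822794492593, 'cx': 272.27645607707154, 'cy': 208.40287218573732, 'distortion': array([0.03197262, 0.        , 0.        , 0.        , 0.        ]), 'R': array([[-0.00455283, -0.99990664,  0.01288368],
       [-0.99527663,  0.0032816 , -0.09702399],
       [ 0.09697265, -0.01326456, -0.99519865]]), 't': array([-0.00420172,  0.55439082,  1.1074545 ])}
```

View pics/top0.png

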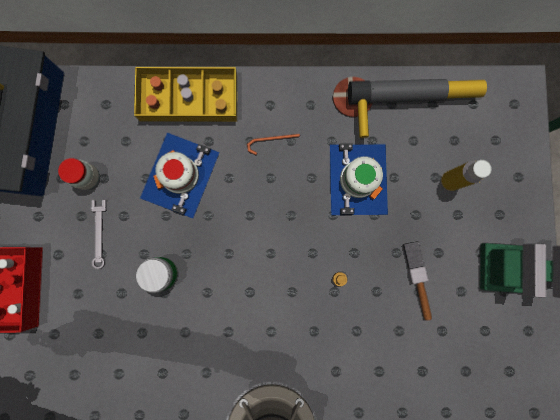

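View pics/scene0.png

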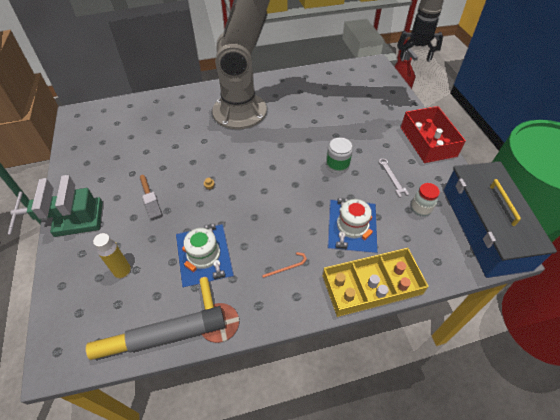

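The top view shows world +x up and +y left. The red housing is at px (174,170) in the left nest, whose mouth faces right and slightly down. Green is at (365,174) in the right nest, mouth facing left. The hook is at (250–298,135–153), the tin at (155,275), the nipple at (340,280) and the jar at (72,172). The scene view agrees, with red at (356,210) and green at (200,240). Next I measure positions.

```bash
cat > h.py <<'E'
from bench import manip, grab_frame
import cv2, numpy as np
def K(f): return np.array([[f["fx"],0,f["cx"]],[0,f["fy"],f["cy"]],[0,0,1.]])
def ray(f,p):
    u=cv2.undistortPoints(np.array([[p]],float),K(f),f["distortion"])[0,0]
    d=f["R"].T@np.array([u[0],u[1],1.]); return -f["R"].T@f["t"],d/np.linalg.norm(d)
def on(f,p,z):
    c,d=ray(f,p); return c+d*(z-c[2])/d[2]
def tri(a,pa,b,pb):
    c1,d1=ray(a,pa);c2,d2=ray(b,pb)
    s=np.linalg.lstsq(np.stack([d1,-d2],1),c2-c1,rcond=None)[0]
    p,q=c1+s[0]*d1,c2+s[1]*d2; return (p+q)/2,np.linalg.norm(p-q)
def blobs(f,col,amin=60):
    h=cv2.cvtColor(f["image"],cv2.COLOR_BGR2HSV)
    r={"red":((0,150,120),(8,255,255)),"green":((50,110,60),(85,255,255)),"blue":((105,150,60),(120,255,255))}[col]
    m=cv2.inRange(h,*r)
    if col=="red": m|=cv2.inRange(h,(172,150,120),(180,255,255))
    n,l,s,c=cv2.connectedComponentsWithStats(m)
    return [(tuple(c[i].round(1)),int(s[i,4]),l==i) for i in range(1,n) if s[i,4]>amin]
def pick(f,col,near): return min(blobs(f,col,30),key=lambda b:np.hypot(b[0][0]-near[0],b[0][1]-near[1]))
E
python3 - <<'E'
from h import *
T=grab_frame("top");S=grab_frame("scene")
for col,a,b in(("red",(173,168),(356,209)),("green",(365,173),(199,239))):
    pa,pb=pick(T,col,a),pick(S,col,b)
    print(col,pa[:2],pb[:2],*tri(T,pa[0],S,pb[0]),"top@82",on(T,pa[0],.082),"scene@82",on(S,pb[0],.082))
for n,a,f in(("L",(180,190),T),("R",(360,190),T)):
    bl=[b for b in blobs(f,"blue",100) if abs(b[0][0]-a[0])<50 and abs(b[0][1]-a[1])<50]
    m=np.any([b[2] for b in bl],0); ys,xs=np.nonzero(m)
    P=np.array([on(f,(x,y),.002)[:2] for x,y in zip(xs,ys)],np.float32)
    print(n,cv2.minAreaRect(P*1000))
for n,p,z in(("hook",(250,135),0),("hook2",(256,153),0),("hook3",(298,136),0),("tin",(153,275),.1),("nip",(340,279),.036),("jar",(72,170),.095),("brush",(412,245),0),("rollL1",(205,149),.018),("rollL2",(180,210),.018),("rollR1",(347,148),.018),("rollR2",(347,211),.018),("handle",(363,145),.0)): print(n,on(T,p,z).round(3))
# ortho
g=np.array([[on(T,(u,v),0)[:2] for u in(0,559)] for v in (0,419)]).reshape(4,2)
print(g)
xs=np.arange(.93,.33,-.00085);ys=np.arange(.35,-.33,-.00085)
Y,X=np.meshgrid(ys,xs);W=np.stack([X,Y,0*X+.01],-1).reshape(-1,3)
p=cv2.projectPoints(W,cv2.Rodrigues(T["R"])[0],T["t"],K(T),T["distortion"])[0].reshape(*X.shape,2).astype(np.float32)
o=cv2.remap(T["image"],p,None,cv2.INTER_CUBIC)[:600,:800];print(o.shape);cv2.imwrite("pics/ortho.png",o)
E
```

```text
red ((np.float64(173.0), np.float64(168.9)), 322) ((np.float64(356.3), np.float64(209.1)), 162) [0.64803709 0.24017913 0.08323297] 0.0017482339025005993 top@82 [0.64802739 0.23957534 0.082     ] scene@82 [0.64726787 0.24162025 0.082     ]
green ((np.float64(364.9), np.float64(173.5)), 324) ((np.float64(198.6), np.float64(239.3)), 183) [ 0.63534831 -0.23535812  0.08314923] 0.0015113880073918252 top@82 [ 0.6354524  -0.23638426  0.082     ] scene@82 [ 0.6347867  -0.23470696  0.082     ]
L ((647.2805786132812, 239.64227294921875), (148.7659149169922, 188.72047424316406), 68.92291259765625)
R ((635.2334594726562, -235.97259521484375), (189.00929260253906, 149.519775390625), 0.15281787514686584)
hook [0.756 0.052 0.   ]
hook2 [0.706 0.036 0.   ]
hook3 [ 0.753 -0.077  0.   ]
tin [0.389 0.278 0.1  ]
nip [ 0.373 -0.177  0.036]
jar [0.643 0.48  0.095]
brush [ 0.459 -0.374  0.   ]
rollL1 [0.713 0.17  0.018]
rollL2 [0.552 0.233 0.018]
rollR1 [ 0.715 -0.205  0.018]
rollR2 [ 0.548 -0.202  0.018]
handle [ 0.728 -0.252  0.   ]
[[ 1.12591306  0.72736217]
 [ 1.12985278 -0.79740656]
 [ 0.03657044  0.66823133]
 [ 0.02444048 -0.7228244 ]]
(600, 800, 3)
```

View pics/ortho.png

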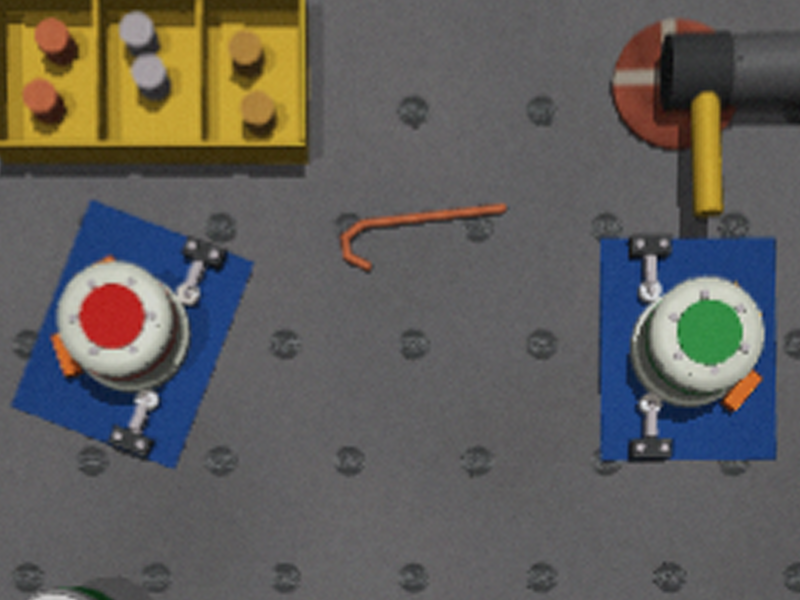

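The ortho view puts red at (0.648,0.240), with its nest's +x axis at yaw 69°. Green is at (0.635,-0.236) with +x along world −y. Triangulated tops come out at 83 mm against the 82 mm given. The hook is at x>0.70 and the corridor between the mouths is clear.

The plan is to push with half-open fingers as a cradle. First I park red at about (0.49,-0.09), then move green to the left nest, then red to the right.

Call:
play_rows([
  {"fingers": 50, "x": 31, "y": -20.5, "rz": -0.105},
  {"x": 31, "y": -20.5, "rz": -0.105},
  {"x": 31, "y": -20.5, "rz": -0.105},
  {"x": 31, "y": -20.5, "rz": -0.105},
  {"x": 31, "y": -20.5, "rz": -0.105},
  {"x": 31, "y": -20.5, "rz": -0.105},
  {"x": 31, "y": -20.5, "rz": -0.105},
  {"x": 31, "y": -20.5, "rz": -0.105},
  {"x": 31, "y": -20.5, "rz": -0.105},
  {"x": 31, "y": -20.5, "rz": -0.105},
  {"x": 31, "y": -20.5, "rz": -0.105},
  {"x": 31, "y": -20.5, "rz": -0.105},
])

```text
invalid input at $.steps[0]: expected keys fingers, x, y, z, rx, ry, rz
```

Call:
play_rows([
  {"x": 29, "y": -19, "rz": -0.1},
  {"x": 29, "y": -19, "rz": -0.1},
  {"x": 29, "y": -19, "rz": -0.1},
  {"x": 30, "y": -18.6, "rz": -0.095},
  {"z": -30},
  {"z": -30},
  {"z": -30},
  {"z": -20},
  {},
  {},
])

```text
invalid input at $.steps[0]: expected keys fingers, x, y, z, rx, ry, rz
```

Run:
```python
from h import *
s=manip.state(); print(s)
f=grab_frame("wrist"); print(f["mount"])
```

```text
{'t': 0.2, 'q': array([-1.38502002,  0.39892163,  0.04502453,  1.53737504, -0.01869947,
        1.206911  , -0.05071186]), 'qvel': array([-0.00022332, -0.00168659, -0.00015143, -0.00518437,  0.00098635,
       -0.00072114,  0.00182025]), 'joint_torque': array([-8.27985991e-05, -4.75000226e+01,  1.36336159e+00, -2.54205304e+01,
        1.14290131e-02,  6.92942500e-03,  6.44006832e-06]), 'tcp_pos': array([0.18246281, 0.62347276, 0.23066267]), 'tcp_rot': array([-3.14040122e+00,  7.71575571e-05,  2.85693425e+00]), 'wrist_force': array([ 0.09538371, -0.05097515,  0.16174102]), 'torque': array([-0.00553958,  0.00254346, -0.00823169]), 'grip_force': 0.0, 'finger_gap': 0.9977363938733809}
[[ 8.30718786e-04 -9.53035494e-01 -3.02857488e-01  7.61092130e-02]
 [ 9.99999316e-01  1.04092216e-03 -5.32651669e-04  2.68848005e-05]
 [ 8.22887016e-04 -3.02856838e-01  9.53035707e-01 -1.43228001e-01]
 [ 0.00000000e+00  0.00000000e+00  0.00000000e+00  1.00000000e+00]]
```

Call:
play_rows([
  {"fingers": 50, "x": 31, "y": -20.5, "z": 0, "rx": 0, "ry": 0, "rz": -0.105},
  {"fingers": 50, "x": 31, "y": -20.5, "z": 0, "rx": 0, "ry": 0, "rz": -0.105},
  {"fingers": 50, "x": 31, "y": -20.5, "z": 0, "rx": 0, "ry": 0, "rz": -0.105},
  {"fingers": 50, "x": 31, "y": -20.5, "z": 0, "rx": 0, "ry": 0, "rz": -0.105},
  {"fingers": 50, "x": 31, "y": -20.5, "z": 0, "rx": 0, "ry": 0, "rz": -0.105},
  {"fingers": 50, "x": 31, "y": -20.5, "z": 0, "rx": 0, "ry": 0, "rz": -0.105},
  {"fingers": 50, "x": 31, "y": -20.5, "z": 0, "rx": 0, "ry": 0, "rz": -0.105},
  {"fingers": 50, "x": 31, "y": -20.5, "z": 0, "rx": 0, "ry": 0, "rz": -0.105},
  {"fingers": 50, "x": 31, "y": -20.5, "z": 0, "rx": 0, "ry": 0, "rz": -0.105},
  {"fingers": 50, "x": 31, "y": -20.5, "z": 0, "rx": 0, "ry": 0, "rz": -0.105},
  {"fingers": 50, "x": 31, "y": -20.5, "z": 0, "rx": 0, "ry": 0, "rz": -0.105},
  {"fingers": 50, "x": 31, "y": -20.5, "z": 0, "rx": 0, "ry": 0, "rz": -0.105},
])

```text
t: 1.25
tcp_pos: [0.5558, 0.3768, 0.2313]
tcp_rot: [-3.142, -0.0, 1.592]
wrist_force: [-0.3, 0.5, -0.4]
finger_gap: 0.588
grip_force: 0.0
```

Call:
play_rows([
  {"fingers": 50, "x": 29, "y": -19, "z": 0, "rx": 0, "ry": 0, "rz": -0.1},
  {"fingers": 50, "x": 29, "y": -19, "z": 0, "rx": 0, "ry": 0, "rz": -0.1},
  {"fingers": 50, "x": 29, "y": -19, "z": 0, "rx": 0, "ry": 0, "rz": -0.1},
  {"fingers": 50, "x": 30, "y": -18.6, "z": 0, "rx": 0, "ry": 0, "rz": -0.095},
  {"fingers": 50, "x": 0, "y": 0, "z": -30, "rx": 0, "ry": 0, "rz": 0},
  {"fingers": 50, "x": 0, "y": 0, "z": -30, "rx": 0, "ry": 0, "rz": 0},
  {"fingers": 50, "x": 0, "y": 0, "z": -30, "rx": 0, "ry": 0, "rz": 0},
  {"fingers": 50, "x": 0, "y": 0, "z": -20, "rx": 0, "ry": 0, "rz": 0},
  {"fingers": 50, "x": 0, "y": 0, "z": 0, "rx": 0, "ry": 0, "rz": 0},
  {"fingers": 50, "x": 0, "y": 0, "z": 0, "rx": 0, "ry": 0, "rz": 0},
])

```text
t: 2.08
tcp_pos: [0.6708, 0.3022, 0.1202]
tcp_rot: [-3.14, 0.002, 1.202]
wrist_force: [0.3, 0.9, 1.0]
finger_gap: 0.584
grip_force: 0.0
```

Run:
```python
from h import *
f=grab_frame("wrist"); cv2.imwrite("pics/w1.png",f["image"])
s=manip.state(); print({k:np.round(v,4) for k,v in s.items()})
```

```text
{'t': np.float64(2.1333), 'q': array([-0.7807,  0.6888,  0.4824,  1.417 , -0.3341,  1.116 , -0.6143]), 'qvel': array([-0.0027, -0.027 ,  0.0171, -0.0278,  0.0003, -0.0011,  0.0012]), 'joint_torque': array([-1.53800e-01, -5.43090e+01,  8.65380e+00, -2.18628e+01,
       -1.00000e-03,  7.11000e-02,  7.00000e-04]), 'tcp_pos': array([0.6722, 0.3025, 0.1222]), 'tcp_rot': array([ 3.1406e+00, -6.0000e-04,  1.2021e+00]), 'wrist_force': array([-0.0735,  0.1412,  0.8502]), 'torque': array([-0.0175, -0.0274,  0.0494]), 'grip_force': np.float64(0.0), 'finger_gap': np.float64(0.5855)}
```

View pics/w1.png

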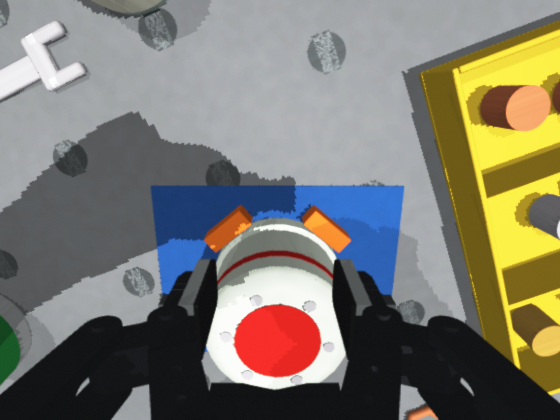

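The wrist view shows red (disc at px 277,340) centred between the fingers, with both orange stops beyond it at (228,228) and (325,228). I'll lower to 28 mm and make contact slowly.

Call:
play_rows([
  {"fingers": 50, "x": 0, "y": 0, "z": -30, "rx": 0, "ry": 0, "rz": 0},
  {"fingers": 50, "x": 0, "y": 0, "z": -30, "rx": 0, "ry": 0, "rz": 0},
  {"fingers": 50, "x": 0, "y": 0, "z": -25, "rx": 0, "ry": 0, "rz": 0},
  {"fingers": 50, "x": 0, "y": 0, "z": -8, "rx": 0, "ry": 0, "rz": 0},
  {"fingers": 50, "x": -1.4, "y": -3.7, "z": 0, "rx": 0, "ry": 0, "rz": 0},
  {"fingers": 50, "x": -1.4, "y": -3.7, "z": 0, "rx": 0, "ry": 0, "rz": 0},
  {"fingers": 50, "x": -1.1, "y": -2.8, "z": 0, "rx": 0, "ry": 0, "rz": 0},
  {"fingers": 50, "x": -0.7, "y": -1.9, "z": 0, "rx": 0, "ry": 0, "rz": 0},
  {"fingers": 50, "x": -0.7, "y": -1.9, "z": 0, "rx": 0, "ry": 0, "rz": 0},
  {"fingers": 50, "x": -0.7, "y": -1.9, "z": 0, "rx": 0, "ry": 0, "rz": 0},
])

```text
t: 2.97
tcp_pos: [0.6665, 0.2866, 0.0298]
tcp_rot: [3.14, -0.002, 1.202]
wrist_force: [2.8, 3.8, 2.1]
finger_gap: 0.589
grip_force: 2.5
```

Call:
play_rows([
  {"fingers": 50, "x": -0.7, "y": -1.9, "z": 0, "rx": 0, "ry": 0, "rz": 0},
  {"fingers": 50, "x": -0.7, "y": -1.9, "z": 0, "rx": 0, "ry": 0, "rz": 0},
  {"fingers": 50, "x": 0, "y": 0, "z": 0, "rx": 0, "ry": 0, "rz": 0},
])

```text
t: 3.22
tcp_pos: [0.6661, 0.2862, 0.03]
tcp_rot: [3.138, -0.007, 1.204]
wrist_force: [3.3, 5.1, 0.4]
finger_gap: 0.586
grip_force: 3.0
```

Call:
play_rows([
  {"fingers": 50, "x": -1.1, "y": -2.8, "z": 0, "rx": 0, "ry": 0, "rz": 0},
  {"fingers": 50, "x": -1.1, "y": -2.8, "z": 0, "rx": 0, "ry": 0, "rz": 0},
  {"fingers": 50, "x": -1.1, "y": -2.8, "z": 0, "rx": 0, "ry": 0, "rz": 0},
  {"fingers": 50, "x": -1.1, "y": -2.8, "z": 0, "rx": 0, "ry": 0, "rz": 0},
  {"fingers": 50, "x": -1.1, "y": -2.8, "z": 0, "rx": 0, "ry": 0, "rz": 0},
  {"fingers": 50, "x": -1.1, "y": -2.8, "z": 0, "rx": 0, "ry": 0, "rz": 0},
])

```text
t: 3.72
tcp_pos: [0.6623, 0.2775, 0.0323]
tcp_rot: [3.135, -0.02, 1.207]
wrist_force: [7.1, 15.5, 3.8]
finger_gap: 0.586
grip_force: 7.6
```

Call:
play_rows([
  {"fingers": 50, "x": -1.4, "y": -3.7, "z": 0, "rx": 0, "ry": 0, "rz": 0},
  {"fingers": 50, "x": -1.4, "y": -3.7, "z": 0, "rx": 0, "ry": 0, "rz": 0},
  {"fingers": 50, "x": -1.4, "y": -3.7, "z": 0, "rx": 0, "ry": 0, "rz": 0},
  {"fingers": 50, "x": -1.4, "y": -3.7, "z": 0, "rx": 0, "ry": 0, "rz": 0},
  {"fingers": 50, "x": -1.4, "y": -3.7, "z": 0, "rx": 0, "ry": 0, "rz": 0},
  {"fingers": 50, "x": -1.4, "y": -3.7, "z": 0, "rx": 0, "ry": 0, "rz": 0},
  {"fingers": 50, "x": -1.4, "y": -3.7, "z": 0, "rx": 0, "ry": 0, "rz": 0},
  {"fingers": 50, "x": -1.4, "y": -3.7, "z": 0, "rx": 0, "ry": 0, "rz": 0},
])

```text
t: 4.38
tcp_pos: [0.6455, 0.2345, 0.0277]
tcp_rot: [-3.141, 0.002, 1.201]
wrist_force: [-0.1, -0.1, -0.5]
finger_gap: 0.587
grip_force: 0.0
```

Call:
play_rows([
  {"fingers": 50, "x": -1.8, "y": -4.7, "z": 0, "rx": 0, "ry": 0, "rz": 0},
  {"fingers": 50, "x": -1.8, "y": -4.7, "z": 0, "rx": 0, "ry": 0, "rz": 0},
  {"fingers": 50, "x": -1.8, "y": -4.7, "z": 0, "rx": 0, "ry": 0, "rz": 0},
  {"fingers": 50, "x": -1.8, "y": -4.7, "z": 0, "rx": 0, "ry": 0, "rz": 0},
  {"fingers": 50, "x": -2.9, "y": -7.5, "z": 0, "rx": 0, "ry": 0, "rz": 0},
  {"fingers": 50, "x": -4, "y": -10.4, "z": 0, "rx": 0, "ry": 0, "rz": 0},
  {"fingers": 50, "x": -4, "y": -10.4, "z": 0, "rx": 0, "ry": 0, "rz": 0},
  {"fingers": 50, "x": -4, "y": -10.4, "z": 0, "rx": 0, "ry": 0, "rz": 0},
  {"fingers": 50, "x": -4, "y": -10.4, "z": 0, "rx": 0, "ry": 0, "rz": 0},
  {"fingers": 50, "x": -4, "y": -10.4, "z": 0, "rx": 0, "ry": 0, "rz": 0},
  {"fingers": 50, "x": -4, "y": -10.4, "z": 0, "rx": 0, "ry": 0, "rz": 0},
  {"fingers": 50, "x": -4, "y": -10.4, "z": 0, "rx": 0, "ry": 0, "rz": 0},
])

```text
t: 5.38
tcp_pos: [0.6079, 0.136, 0.0285]
tcp_rot: [3.141, -0.0, 1.202]
wrist_force: [1.5, 3.1, -0.4]
finger_gap: 0.581
grip_force: 1.8
```

```bash
cat >> h.py <<'E'
def where():
    T=grab_frame("top");S=grab_frame("scene"); s=manip.state()
    print("t",round(float(s["t"]),2),"tcp",s["tcp_pos"].round(4),"yaw",np.round(s["tcp_rot"][2],3),"F",s["wrist_force"].round(1))
    for col in("red","green"):
        for n,f in(("top",T),("scene",S)):
            for b in blobs(f,col,60):
                p=on(f,b[0],.082)
                if .42<p[0]<.72 and -.32<p[1]<.32: print(col,n,p[:2].round(4),b[1])
E
python3 -c "from h import *;where()"
```

```text
t 5.48 tcp [0.6071 0.1331 0.0284] yaw 1.198 F [ 1.3 -0.4 -0.3]
red top [0.589 0.087] 291
red scene [0.5872 0.0863] 146
green top [ 0.6357 -0.2364] 323
green scene [0.4611 0.27  ] 80
green scene [ 0.6348 -0.2347] 183
```

Call:
play_rows([
  {"fingers": 50, "x": -3, "y": -7, "z": 0, "rx": 0, "ry": 0, "rz": -0.015},
  {"fingers": 50, "x": -4, "y": -10, "z": 0, "rx": 0, "ry": 0, "rz": -0.015},
  {"fingers": 50, "x": -5, "y": -10.5, "z": 0, "rx": 0, "ry": 0, "rz": -0.015},
  {"fingers": 50, "x": -5, "y": -10.5, "z": 0, "rx": 0, "ry": 0, "rz": -0.015},
  {"fingers": 50, "x": -5, "y": -10.5, "z": 0, "rx": 0, "ry": 0, "rz": -0.015},
  {"fingers": 50, "x": -5, "y": -10.5, "z": 0, "rx": 0, "ry": 0, "rz": -0.015},
  {"fingers": 50, "x": -5, "y": -10.5, "z": 0, "rx": 0, "ry": 0, "rz": -0.015},
  {"fingers": 50, "x": -5.5, "y": -10.5, "z": 0, "rx": 0, "ry": 0, "rz": -0.015},
  {"fingers": 50, "x": -5.5, "y": -10.5, "z": 0, "rx": 0, "ry": 0, "rz": -0.01},
  {"fingers": 50, "x": -5.5, "y": -10.5, "z": 0, "rx": 0, "ry": 0, "rz": 0},
  {"fingers": 50, "x": -5.5, "y": -10.5, "z": 0, "rx": 0, "ry": 0, "rz": 0},
  {"fingers": 50, "x": -5.5, "y": -10.5, "z": 0, "rx": 0, "ry": 0, "rz": 0},
])

```text
t: 6.48
tcp_pos: [0.5482, 0.0142, 0.0284]
tcp_rot: [-3.141, -0.0, 1.072]
wrist_force: [2.7, 2.6, -0.1]
finger_gap: 0.588
grip_force: 1.9
```

Call:
play_rows([
  {"fingers": 50, "x": -5.5, "y": -10, "z": 0, "rx": 0, "ry": 0, "rz": 0},
  {"fingers": 50, "x": -5.5, "y": -10, "z": 0, "rx": 0, "ry": 0, "rz": 0},
  {"fingers": 50, "x": -5.5, "y": -10, "z": 0, "rx": 0, "ry": 0, "rz": 0},
  {"fingers": 50, "x": -5.5, "y": -10, "z": 0, "rx": 0, "ry": 0, "rz": 0},
  {"fingers": 50, "x": -5.5, "y": -10, "z": 0, "rx": 0, "ry": 0, "rz": 0},
  {"fingers": 50, "x": -2.5, "y": -5, "z": 0, "rx": 0, "ry": 0, "rz": 0},
  {"fingers": 50, "x": 0, "y": 0, "z": 0, "rx": 0, "ry": 0, "rz": 0},
  {"fingers": 50, "x": 5, "y": 10, "z": 0, "rx": 0, "ry": 0, "rz": 0},
  {"fingers": 50, "x": 10, "y": 20, "z": 20, "rx": 0, "ry": 0, "rz": 0},
  {"fingers": 50, "x": 10, "y": 10, "z": 35, "rx": 0, "ry": 0, "rz": 0.05},
  {"fingers": 50, "x": 0, "y": 0, "z": 38, "rx": 0, "ry": 0, "rz": 0.1},
  {"fingers": 50, "x": 0, "y": 0, "z": 38, "rx": 0, "ry": 0, "rz": 0.1},
])

```text
t: 7.48
tcp_pos: [0.5438, 0.0018, 0.1602]
tcp_rot: [-3.14, 0.002, 1.33]
wrist_force: [0.5, -0.0, 0.5]
finger_gap: 0.586
grip_force: 0.0
```

```bash
python3 -c "from h import *;where()"
```

```text
t 7.58 tcp [0.5487 0.0006 0.1654] yaw 1.325 F [0.4 0.1 0.3]
red top [ 0.4923 -0.0872] 333
red scene [ 0.4916 -0.0856] 139
green top [ 0.6357 -0.2364] 323
green scene [0.4534 0.2514] 189
green scene [ 0.6348 -0.2347] 182
```

Call:
play_rows([
  {"fingers": 50, "x": 8.7, "y": -30.2, "z": 0, "rx": 0, "ry": 0, "rz": 0.0246},
  {"fingers": 50, "x": 8.7, "y": -30.2, "z": 0, "rx": 0, "ry": 0, "rz": 0.0246},
  {"fingers": 50, "x": 8.7, "y": -30.2, "z": 0, "rx": 0, "ry": 0, "rz": 0.0246},
  {"fingers": 50, "x": 8.7, "y": -30.2, "z": 0, "rx": 0, "ry": 0, "rz": 0.0246},
  {"fingers": 50, "x": 8.7, "y": -30.2, "z": 0, "rx": 0, "ry": 0, "rz": 0.0246},
  {"fingers": 50, "x": 8.7, "y": -30.2, "z": 0, "rx": 0, "ry": 0, "rz": 0.0246},
  {"fingers": 50, "x": 8.7, "y": -30.2, "z": 0, "rx": 0, "ry": 0, "rz": 0.0246},
  {"fingers": 50, "x": 8.7, "y": -30.2, "z": 0, "rx": 0, "ry": 0, "rz": 0.0246},
  {"fingers": 50, "x": 8.7, "y": -30.2, "z": 0, "rx": 0, "ry": 0, "rz": 0.0246},
  {"fingers": 50, "x": 8.7, "y": -30.2, "z": 0, "rx": 0, "ry": 0, "rz": 0.0246},
  {"fingers": 50, "x": 0, "y": 0, "z": 0, "rx": 0, "ry": 0, "rz": 0},
  {"fingers": 50, "x": 0, "y": 0, "z": 0, "rx": 0, "ry": 0, "rz": 0},
])

```text
t: 8.58
tcp_pos: [0.6299, -0.304, 0.1578]
tcp_rot: [-3.139, 0.001, 1.564]
wrist_force: [0.2, 0.5, 0.5]
finger_gap: 0.585
grip_force: 0.0
```

Call:
play_rows([
  {"fingers": 50, "x": 5.5, "y": 1, "z": -30, "rx": 0, "ry": 0, "rz": 0.006},
  {"fingers": 50, "x": 0, "y": 0, "z": -30, "rx": 0, "ry": 0, "rz": 0},
  {"fingers": 50, "x": 0, "y": 0, "z": -25, "rx": 0, "ry": 0, "rz": 0},
  {"fingers": 50, "x": 0, "y": 0, "z": -20, "rx": 0, "ry": 0, "rz": 0},
  {"fingers": 50, "x": 0, "y": 0, "z": -15, "rx": 0, "ry": 0, "rz": 0},
  {"fingers": 50, "x": 0, "y": 0, "z": -8, "rx": 0, "ry": 0, "rz": 0},
  {"fingers": 50, "x": 0, "y": 0, "z": 0, "rx": 0, "ry": 0, "rz": 0},
  {"fingers": 50, "x": 0, "y": 0, "z": 0, "rx": 0, "ry": 0, "rz": 0},
])

```text
t: 9.25
tcp_pos: [0.6367, -0.3005, 0.0317]
tcp_rot: [3.141, 0.0, 1.574]
wrist_force: [1.4, -0.1, 0.4]
finger_gap: 0.589
grip_force: 0.0
```

Call:
play_rows([
  {"fingers": 50, "x": -0.5, "y": 4, "z": -3, "rx": 0, "ry": 0, "rz": 0},
  {"fingers": 50, "x": -0.5, "y": 4, "z": 0, "rx": 0, "ry": 0, "rz": 0},
  {"fingers": 50, "x": 0, "y": 3, "z": 0, "rx": 0, "ry": 0, "rz": 0},
  {"fingers": 50, "x": 0, "y": 2, "z": 0, "rx": 0, "ry": 0, "rz": 0},
  {"fingers": 50, "x": 0, "y": 2, "z": 0, "rx": 0, "ry": 0, "rz": 0},
  {"fingers": 50, "x": 0, "y": 3, "z": 0, "rx": 0, "ry": 0, "rz": 0},
  {"fingers": 50, "x": 0, "y": 3, "z": 0, "rx": 0, "ry": 0, "rz": 0},
  {"fingers": 50, "x": 0, "y": 3, "z": 0, "rx": 0, "ry": 0, "rz": 0},
  {"fingers": 50, "x": 0, "y": 3, "z": 0, "rx": 0, "ry": 0, "rz": 0},
  {"fingers": 50, "x": 0, "y": 3, "z": 0, "rx": 0, "ry": 0, "rz": 0},
  {"fingers": 50, "x": 0, "y": 3, "z": 0, "rx": 0, "ry": 0, "rz": 0},
])

```text
t: 10.17
tcp_pos: [0.6356, -0.278, 0.0312]
tcp_rot: [3.136, 0.015, 1.57]
wrist_force: [0.3, -14.6, 2.5]
finger_gap: 0.582
grip_force: 6.1
```

Call:
play_rows([
  {"fingers": 50, "x": 0, "y": 4, "z": 0, "rx": 0, "ry": 0, "rz": 0},
  {"fingers": 50, "x": 0, "y": 4, "z": 0, "rx": 0, "ry": 0, "rz": 0},
  {"fingers": 50, "x": 0, "y": 4, "z": 0, "rx": 0, "ry": 0, "rz": 0},
  {"fingers": 50, "x": 0, "y": 4, "z": 0, "rx": 0, "ry": 0, "rz": 0},
  {"fingers": 50, "x": 0, "y": 4, "z": 0, "rx": 0, "ry": 0, "rz": 0},
  {"fingers": 50, "x": 0, "y": 4, "z": 0, "rx": 0, "ry": 0, "rz": 0},
  {"fingers": 50, "x": 0, "y": 4, "z": 0, "rx": 0, "ry": 0, "rz": 0},
  {"fingers": 50, "x": 0, "y": 4, "z": 0, "rx": 0, "ry": 0, "rz": 0},
  {"fingers": 50, "x": 0, "y": 5, "z": 0, "rx": 0, "ry": 0, "rz": 0},
  {"fingers": 50, "x": 0, "y": 5, "z": 0, "rx": 0, "ry": 0, "rz": 0},
  {"fingers": 50, "x": 0, "y": 5, "z": 0, "rx": 0, "ry": 0, "rz": 0},
  {"fingers": 50, "x": 0, "y": 5, "z": 0, "rx": 0, "ry": 0, "rz": 0},
])

```text
t: 11.17
tcp_pos: [0.6353, -0.2148, 0.0282]
tcp_rot: [-3.141, -0.001, 1.574]
wrist_force: [0.4, -0.5, 0.6]
finger_gap: 0.585
grip_force: 0.0
```

```bash
python3 -c "from h import *;where()"
```

```text
t 11.27 tcp [ 0.6356 -0.214   0.0281] yaw 1.576 F [ 0.6  1.  -0.3]
red top [ 0.496  -0.0816] 224
red scene [ 0.492  -0.0857] 137
green top [ 0.636  -0.1503] 318
green scene [0.4534 0.2514] 188
green scene [ 0.6353 -0.1489] 176
```

Call:
play_rows([
  {"fingers": 50, "x": 0, "y": 6, "z": 0, "rx": 0, "ry": 0, "rz": 0},
  {"fingers": 50, "x": 0, "y": 6, "z": 0, "rx": 0, "ry": 0, "rz": 0},
  {"fingers": 50, "x": 0, "y": 5, "z": 0, "rx": 0, "ry": 0, "rz": 0},
  {"fingers": 50, "x": 0, "y": 7, "z": 0, "rx": 0, "ry": 0, "rz": 0},
  {"fingers": 50, "x": 0.3, "y": 10, "z": 0, "rx": 0, "ry": 0, "rz": 0.024},
  {"fingers": 50, "x": 0.3, "y": 10, "z": 0, "rx": 0, "ry": 0, "rz": 0.024},
  {"fingers": 50, "x": 0.2, "y": 10, "z": 0, "rx": 0, "ry": 0, "rz": 0.024},
  {"fingers": 50, "x": 0.2, "y": 10, "z": 0, "rx": 0, "ry": 0, "rz": 0.024},
  {"fingers": 50, "x": 0, "y": 10, "z": 0, "rx": 0, "ry": 0, "rz": 0.024},
  {"fingers": 50, "x": 0, "y": 10, "z": 0, "rx": 0, "ry": 0, "rz": 0.024},
  {"fingers": 50, "x": -0.2, "y": 10, "z": 0, "rx": 0, "ry": 0, "rz": 0.024},
  {"fingers": 50, "x": -0.2, "y": 10, "z": 0, "rx": 0, "ry": 0, "rz": 0.024},
])

```text
t: 12.27
tcp_pos: [0.636, -0.111, 0.0285]
tcp_rot: [3.141, 0.0, 1.768]
wrist_force: [0.7, -3.8, 0.1]
finger_gap: 0.586
grip_force: 1.8
```

Call:
play_rows([
  {"fingers": 50, "x": -0.3, "y": 10, "z": 0, "rx": 0, "ry": 0, "rz": 0.024},
  {"fingers": 50, "x": -0.3, "y": 10, "z": 0, "rx": 0, "ry": 0, "rz": 0.024},
  {"fingers": 50, "x": -2.6, "y": 10, "z": 0, "rx": 0, "ry": 0, "rz": 0},
  {"fingers": 50, "x": -2.6, "y": 10, "z": 0, "rx": 0, "ry": 0, "rz": 0},
  {"fingers": 50, "x": -2.6, "y": 10, "z": 0, "rx": 0, "ry": 0, "rz": 0},
  {"fingers": 50, "x": -2.6, "y": 10, "z": 0, "rx": 0, "ry": 0, "rz": 0},
  {"fingers": 50, "x": -2.6, "y": 10, "z": 0, "rx": 0, "ry": 0, "rz": 0},
  {"fingers": 50, "x": -2.6, "y": 10, "z": 0, "rx": 0, "ry": 0, "rz": 0},
  {"fingers": 50, "x": -2.6, "y": 10, "z": 0, "rx": 0, "ry": 0, "rz": 0},
  {"fingers": 50, "x": -2.6, "y": 10, "z": 0, "rx": 0, "ry": 0, "rz": 0},
])

```text
t: 13.1
tcp_pos: [0.6142, -0.0111, 0.0284]
tcp_rot: [3.142, 0.0, 1.814]
wrist_force: [1.3, -3.0, 0.6]
finger_gap: 0.586
grip_force: 2.0
```

```bash
python3 -c "from h import *;where()"
```

```text
t 13.2 tcp [ 0.6136 -0.008   0.028 ] yaw 1.817 F [ 0.4  0.  -0.7]
red top [ 0.4923 -0.0872] 333
red scene [ 0.4915 -0.0859] 137
green scene [0.454  0.2516] 189
green scene [0.6015 0.0434] 136
```

Call:
play_rows([
  {"fingers": 50, "x": -2.4, "y": 10, "z": 0, "rx": 0, "ry": 0, "rz": 0},
  {"fingers": 50, "x": -2.4, "y": 10, "z": 0, "rx": 0, "ry": 0, "rz": 0},
  {"fingers": 50, "x": -2.4, "y": 10, "z": 0, "rx": 0, "ry": 0, "rz": 0},
  {"fingers": 50, "x": -2.4, "y": 10, "z": 0, "rx": 0, "ry": 0, "rz": 0},
  {"fingers": 50, "x": -2.4, "y": 10, "z": 0, "rx": 0, "ry": 0, "rz": 0},
  {"fingers": 50, "x": 2.4, "y": -9.5, "z": 0, "rx": 0, "ry": 0, "rz": 0},
  {"fingers": 50, "x": 2.4, "y": -9.5, "z": 0, "rx": 0, "ry": 0, "rz": 0},
  {"fingers": 50, "x": -6.7, "y": 0, "z": 0, "rx": 0, "ry": 0, "rz": -0.1},
  {"fingers": 50, "x": -6.7, "y": 0, "z": 0, "rx": 0, "ry": 0, "rz": -0.1},
  {"fingers": 50, "x": -6.7, "y": 0, "z": 0, "rx": 0, "ry": 0, "rz": -0.1},
  {"fingers": 50, "x": -6.7, "y": 0, "z": 0, "rx": 0, "ry": 0, "rz": -0.1},
  {"fingers": 50, "x": -6.7, "y": 0, "z": 0, "rx": 0, "ry": 0, "rz": -0.1},
])

```text
t: 14.2
tcp_pos: [0.5737, 0.0176, 0.0285]
tcp_rot: [3.141, -0.0, 1.307]
wrist_force: [-0.1, 1.1, 0.5]
finger_gap: 0.582
grip_force: 0.0
```

Call:
play_rows([
  {"fingers": 50, "x": -6.7, "y": 4, "z": 0, "rx": 0, "ry": 0, "rz": -0.1},
  {"fingers": 50, "x": 0, "y": 0, "z": 0, "rx": 0, "ry": 0, "rz": -0.014},
  {"fingers": 50, "x": 0, "y": 0, "z": 0, "rx": 0, "ry": 0, "rz": 0},
])

```text
t: 14.45
tcp_pos: [0.5673, 0.0224, 0.0284]
tcp_rot: [3.141, 0.0, 1.201]
wrist_force: [-0.4, 0.2, -1.0]
finger_gap: 0.591
grip_force: 0.0
```

```bash
python3 -c "
from h import *;where()
f=grab_frame('top');cv2.imwrite('pics/t2.png',f['image'])
for b in blobs(f,'green',15): print(b[0],b[1],on(f,b[0],.082)[:2])"
```

```text
t 14.55 tcp [0.5679 0.0224 0.0285] yaw 1.201 F [-0.3  0.7  0.2]
red top [ 0.4923 -0.0872] 332
red scene [ 0.4916 -0.0856] 138
green top [0.5921 0.1053] 84
green scene [0.4534 0.2514] 190
green scene [0.5877 0.0915] 148
(np.float64(227.2), np.float64(191.3)) 84 [0.59181604 0.10549721]
(np.float64(507.7), np.float64(264.6)) 921 [ 0.41004212 -0.57663493]
(np.float64(548.8), np.float64(270.5)) 90 [ 0.39585901 -0.67401368]
```

View pics/t2.png

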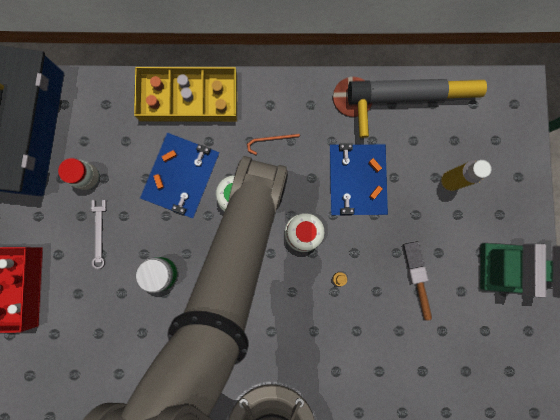

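The top picture shows green near the left mouth (partly hidden, px 227,191), red parked at (305,231), both nests empty and the other items unmoved. I'll slide green in along the nest axis.

Call:
play_rows([
  {"fingers": 50, "x": -3.8, "y": 1.4, "z": 0, "rx": 0, "ry": 0, "rz": 0},
  {"fingers": 50, "x": 2.2, "y": 5.6, "z": 0, "rx": 0, "ry": 0, "rz": 0},
  {"fingers": 50, "x": 2.2, "y": 5.6, "z": 0, "rx": 0, "ry": 0, "rz": 0},
  {"fingers": 50, "x": 2.2, "y": 5.6, "z": 0, "rx": 0, "ry": 0, "rz": 0},
  {"fingers": 50, "x": 2.2, "y": 5.6, "z": 0, "rx": 0, "ry": 0, "rz": 0},
  {"fingers": 50, "x": 3.6, "y": 9.3, "z": 0, "rx": 0, "ry": 0, "rz": 0},
  {"fingers": 50, "x": 3.6, "y": 9.3, "z": 0, "rx": 0, "ry": 0, "rz": 0},
  {"fingers": 50, "x": 3.6, "y": 9.3, "z": 0, "rx": 0, "ry": 0, "rz": 0},
  {"fingers": 50, "x": 3.6, "y": 9.3, "z": 0, "rx": 0, "ry": 0, "rz": 0},
  {"fingers": 50, "x": 3.6, "y": 9.3, "z": 0, "rx": 0, "ry": 0, "rz": 0},
  {"fingers": 50, "x": 3.6, "y": 9.3, "z": 0, "rx": 0, "ry": 0, "rz": 0},
  {"fingers": 50, "x": 2.2, "y": 5.6, "z": 0, "rx": 0, "ry": 0, "rz": 0},
])

```text
t: 15.6
tcp_pos: [0.5965, 0.1102, 0.0283]
tcp_rot: [3.141, -0.001, 1.201]
wrist_force: [-1.4, -4.3, 1.3]
finger_gap: 0.586
grip_force: 2.0
```

```bash
python3 -c "from h import *;where()"
```

```text
t 15.7 tcp [0.5967 0.111  0.0283] yaw 1.202 F [ 0.2 -0.1  0.3]
red top [ 0.4923 -0.0872] 330
red scene [ 0.492  -0.0857] 138
green scene [0.456  0.2558] 161
green scene [0.6132 0.1583] 156
```

Call:
play_rows([
  {"fingers": 50, "x": 1.9, "y": 3.6, "z": 0, "rx": 0, "ry": 0, "rz": 0},
  {"fingers": 50, "x": 1.9, "y": 3.6, "z": 0, "rx": 0, "ry": 0, "rz": 0},
  {"fingers": 50, "x": 1.4, "y": 3.7, "z": 0, "rx": 0, "ry": 0, "rz": 0},
  {"fingers": 50, "x": 1.4, "y": 3.7, "z": 0, "rx": 0, "ry": 0, "rz": 0},
  {"fingers": 50, "x": 1.4, "y": 3.7, "z": 0, "rx": 0, "ry": 0, "rz": 0},
  {"fingers": 50, "x": 1.4, "y": 3.7, "z": 0, "rx": 0, "ry": 0, "rz": 0},
  {"fingers": 50, "x": 1.4, "y": 3.7, "z": 0, "rx": 0, "ry": 0, "rz": 0},
  {"fingers": 50, "x": 1.4, "y": 3.7, "z": 0, "rx": 0, "ry": 0, "rz": 0},
  {"fingers": 50, "x": 1.4, "y": 3.7, "z": 0, "rx": 0, "ry": 0, "rz": 0},
  {"fingers": 50, "x": 1.4, "y": 3.7, "z": 0, "rx": 0, "ry": 0, "rz": 0},
  {"fingers": 50, "x": 1.4, "y": 3.7, "z": 0, "rx": 0, "ry": 0, "rz": 0},
])

```text
t: 16.62
tcp_pos: [0.6107, 0.1424, 0.0283]
tcp_rot: [-3.141, 0.009, 1.197]
wrist_force: [-5.7, -14.7, 6.3]
finger_gap: 0.588
grip_force: 6.7
```

Call:
play_rows([
  {"fingers": 50, "x": 1.4, "y": 3.7, "z": 0, "rx": 0, "ry": 0, "rz": 0},
  {"fingers": 50, "x": 1.4, "y": 3.7, "z": 0, "rx": 0, "ry": 0, "rz": 0},
  {"fingers": 50, "x": 1.4, "y": 3.7, "z": 0, "rx": 0, "ry": 0, "rz": 0},
  {"fingers": 50, "x": 1.4, "y": 3.7, "z": 0, "rx": 0, "ry": 0, "rz": 0},
  {"fingers": 50, "x": 1.4, "y": 3.7, "z": 0, "rx": 0, "ry": 0, "rz": 0},
  {"fingers": 50, "x": 1.4, "y": 3.7, "z": 0, "rx": 0, "ry": 0, "rz": 0},
  {"fingers": 50, "x": 1.4, "y": 3.7, "z": 0, "rx": 0, "ry": 0, "rz": 0},
])

```text
t: 17.2
tcp_pos: [0.6227, 0.1774, 0.0285]
tcp_rot: [3.141, -0.003, 1.201]
wrist_force: [-0.5, 0.3, 0.4]
finger_gap: 0.586
grip_force: 0.0
```

```bash
python3 -c "from h import *;where()"
```

```text
t 17.3 tcp [0.6226 0.1778 0.0284] yaw 1.203 F [ 1.   1.1 -1.4]
red top [ 0.4923 -0.0872] 331
red scene [ 0.492  -0.0857] 138
green scene [0.6473 0.2416] 159
```

Call:
play_rows([
  {"fingers": 50, "x": 1.4, "y": 3.7, "z": 0, "rx": 0, "ry": 0, "rz": 0},
  {"fingers": 50, "x": 1.4, "y": 3.7, "z": 0, "rx": 0, "ry": 0, "rz": 0},
  {"fingers": 50, "x": 1.4, "y": 3.7, "z": 0, "rx": 0, "ry": 0, "rz": 0},
  {"fingers": 50, "x": 1.1, "y": 2.8, "z": 0, "rx": 0, "ry": 0, "rz": 0},
  {"fingers": 50, "x": 0.7, "y": 1.9, "z": 0, "rx": 0, "ry": 0, "rz": 0},
  {"fingers": 50, "x": 0.7, "y": 1.9, "z": 0, "rx": 0, "ry": 0, "rz": 0},
  {"fingers": 50, "x": 0.7, "y": 1.9, "z": 0, "rx": 0, "ry": 0, "rz": 0},
  {"fingers": 50, "x": 0.7, "y": 1.9, "z": 0, "rx": 0, "ry": 0, "rz": 0},
  {"fingers": 50, "x": 0, "y": 0, "z": 0, "rx": 0, "ry": 0, "rz": 0},
])

```text
t: 18.05
tcp_pos: [0.6299, 0.1943, 0.0282]
tcp_rot: [-3.141, 0.003, 1.199]
wrist_force: [-2.1, -2.5, 1.0]
finger_gap: 0.584
grip_force: 1.6
```

Call:
play_rows([
  {"fingers": 50, "x": 0.7, "y": 1.9, "z": 0, "rx": 0, "ry": 0, "rz": 0},
  {"fingers": 50, "x": 0.7, "y": 1.9, "z": 0, "rx": 0, "ry": 0, "rz": 0},
  {"fingers": 50, "x": 0.7, "y": 1.9, "z": 0, "rx": 0, "ry": 0, "rz": 0},
  {"fingers": 50, "x": 0.7, "y": 1.9, "z": 0, "rx": 0, "ry": 0, "rz": 0},
  {"fingers": 50, "x": 0, "y": 0, "z": 0, "rx": 0, "ry": 0, "rz": 0},
])

```text
t: 18.47
tcp_pos: [0.6305, 0.1947, 0.028]
tcp_rot: [-3.139, 0.012, 1.195]
wrist_force: [-7.5, -13.7, 6.1]
finger_gap: 0.587
grip_force: 7.9
```

Call:
play_rows([
  {"fingers": 50, "x": 0.7, "y": 1.9, "z": 0, "rx": 0, "ry": 0, "rz": 0},
  {"fingers": 50, "x": 0.5, "y": 1.4, "z": 0, "rx": 0, "ry": 0, "rz": 0},
  {"fingers": 50, "x": 0, "y": 0, "z": 0, "rx": 0, "ry": 0, "rz": 0},
  {"fingers": 50, "x": 0, "y": 0, "z": 0, "rx": 0, "ry": 0, "rz": 0},
  {"fingers": 50, "x": 0, "y": 0, "z": 0, "rx": 0, "ry": 0, "rz": 0},
  {"fingers": 50, "x": 0, "y": 0, "z": 0, "rx": 0, "ry": 0, "rz": 0},
  {"fingers": 50, "x": 0, "y": 0, "z": 0, "rx": 0, "ry": 0, "rz": 0},
  {"fingers": 50, "x": 0, "y": 0, "z": 0, "rx": 0, "ry": 0, "rz": 0},
])

```text
t: 19.13
tcp_pos: [0.6305, 0.1948, 0.0281]
tcp_rot: [-3.137, 0.016, 1.193]
wrist_force: [-9.8, -17.0, 11.0]
finger_gap: 0.586
grip_force: 9.8
```

Call:
play_rows([
  {"fingers": 50, "x": -3.6, "y": -9.3, "z": 0, "rx": 0, "ry": 0, "rz": 0},
  {"fingers": 50, "x": -3.6, "y": -9.3, "z": 0, "rx": 0, "ry": 0, "rz": 0},
  {"fingers": 50, "x": -3.6, "y": -9.3, "z": 0, "rx": 0, "ry": 0, "rz": 0},
  {"fingers": 50, "x": -3.6, "y": -9.3, "z": 20, "rx": 0, "ry": 0, "rz": 0},
  {"fingers": 50, "x": 0, "y": 0, "z": 35, "rx": 0, "ry": 0, "rz": 0},
  {"fingers": 50, "x": 0, "y": 0, "z": 35, "rx": 0, "ry": 0, "rz": 0},
  {"fingers": 50, "x": 0, "y": 0, "z": 35, "rx": 0, "ry": 0, "rz": 0},
  {"fingers": 50, "x": 0, "y": 0, "z": 0, "rx": 0, "ry": 0, "rz": 0},
])

```text
t: 19.8
tcp_pos: [0.6249, 0.1712, 0.1614]
tcp_rot: [3.131, -0.01, 1.201]
wrist_force: [0.9, -1.0, 0.4]
finger_gap: 0.585
grip_force: 0.0
```

```bash
python3 -c "from h import *;where()"
```

```text
t 19.9 tcp [0.621  0.171  0.1554] yaw 1.201 F [-0.2  0.2 -0.9]
red top [ 0.4923 -0.0874] 330
red scene [ 0.492  -0.0857] 138
green scene [0.6473 0.2416] 159
```

Call:
play_rows([
  {"fingers": 50, "x": -19.2, "y": -27.4, "z": 0, "rx": 0, "ry": 0, "rz": -0.0953},
  {"fingers": 50, "x": -19.2, "y": -27.4, "z": 0, "rx": 0, "ry": 0, "rz": -0.0953},
  {"fingers": 50, "x": -19.2, "y": -27.4, "z": 0, "rx": 0, "ry": 0, "rz": -0.0953},
  {"fingers": 50, "x": -19.2, "y": -27.4, "z": 0, "rx": 0, "ry": 0, "rz": -0.0953},
  {"fingers": 50, "x": -19.2, "y": -27.4, "z": 0, "rx": 0, "ry": 0, "rz": -0.0953},
  {"fingers": 50, "x": -19.2, "y": -27.4, "z": 0, "rx": 0, "ry": 0, "rz": -0.0953},
  {"fingers": 50, "x": -19.2, "y": -27.4, "z": 0, "rx": 0, "ry": 0, "rz": -0.0953},
  {"fingers": 50, "x": -19.2, "y": -27.4, "z": 0, "rx": 0, "ry": 0, "rz": -0.0953},
  {"fingers": 50, "x": -19.2, "y": -27.4, "z": 0, "rx": 0, "ry": 0, "rz": -0.0953},
  {"fingers": 50, "x": -19.2, "y": -27.4, "z": 0, "rx": 0, "ry": 0, "rz": -0.0953},
  {"fingers": 50, "x": 0, "y": 0, "z": 0, "rx": 0, "ry": 0, "rz": 0},
  {"fingers": 50, "x": 0, "y": 0, "z": 0, "rx": 0, "ry": 0, "rz": 0},
])

```text
t: 20.9
tcp_pos: [0.426, -0.1046, 0.1524]
tcp_rot: [-3.14, 0.001, 0.244]
wrist_force: [0.6, 0.3, 0.1]
finger_gap: 0.585
grip_force: 0.0
```

```bash
python3 -c "
from h import *;where()
print(manip.state()['q'].round(2))
f=grab_frame('top');cv2.imwrite('pics/t3.png',f['image'])"
```

```text
t 21.0 tcp [ 0.4279 -0.103   0.1528] yaw 0.249 F [0.9 0.4 0.4]
red top [ 0.4923 -0.0872] 331
red scene [ 0.492  -0.0857] 138
green top [0.6478 0.2398] 317
green scene [0.4534 0.2514] 187
green scene [0.6473 0.2416] 159
[-0.81  0.19  1.05  2.12 -0.21  0.93 -0.96]
```

View pics/t3.png

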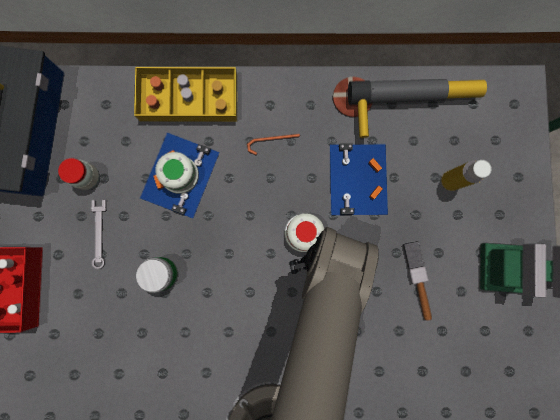

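The top picture shows green home in the left nest (px 174,169) and the gripper behind red (305,231), with everything else in place. Now I lower and push red forward.

Call:
play_rows([
  {"fingers": 50, "x": 0, "y": 0, "z": -35, "rx": 0, "ry": 0, "rz": 0},
  {"fingers": 50, "x": 0, "y": 0, "z": -35, "rx": 0, "ry": 0, "rz": 0},
  {"fingers": 50, "x": 0, "y": 0, "z": -30, "rx": 0, "ry": 0, "rz": 0},
  {"fingers": 50, "x": 0, "y": 0, "z": -18, "rx": 0, "ry": 0, "rz": 0},
  {"fingers": 50, "x": 0, "y": 0, "z": -6, "rx": 0, "ry": 0, "rz": 0},
  {"fingers": 50, "x": 0, "y": 0, "z": 0, "rx": 0, "ry": 0, "rz": 0},
  {"fingers": 50, "x": 0, "y": 0, "z": 0, "rx": 0, "ry": 0, "rz": 0},
])

```text
t: 21.63
tcp_pos: [0.4286, -0.104, 0.0296]
tcp_rot: [3.141, -0.0, 0.248]
wrist_force: [0.6, -0.3, 0.6]
finger_gap: 0.582
grip_force: 0.0
```

Call:
play_rows([
  {"fingers": 50, "x": 5.8, "y": 1.5, "z": 0, "rx": 0, "ry": 0, "rz": 0},
  {"fingers": 50, "x": 5.8, "y": 1.5, "z": 0, "rx": 0, "ry": 0, "rz": 0},
  {"fingers": 50, "x": 5.8, "y": 1.5, "z": 0, "rx": 0, "ry": 0, "rz": 0},
  {"fingers": 50, "x": 9.7, "y": 2.5, "z": 0, "rx": 0, "ry": 0, "rz": 0},
  {"fingers": 50, "x": 9.7, "y": 2.5, "z": 0, "rx": 0, "ry": 0, "rz": 0},
  {"fingers": 50, "x": 9.7, "y": 2.5, "z": 0, "rx": 0, "ry": 0, "rz": 0},
  {"fingers": 50, "x": 9.7, "y": 2.5, "z": 0, "rx": 0, "ry": 0, "rz": 0},
  {"fingers": 50, "x": 9.7, "y": 2.5, "z": 0, "rx": 0, "ry": 0, "rz": 0},
  {"fingers": 50, "x": 9.7, "y": 2.5, "z": 0, "rx": 0, "ry": 0, "rz": 0},
  {"fingers": 50, "x": 9.7, "y": 2.5, "z": 0, "rx": 0, "ry": 0, "rz": 0},
  {"fingers": 50, "x": 9.7, "y": 2.5, "z": 0, "rx": 0, "ry": 0, "rz": 0},
  {"fingers": 50, "x": 9.7, "y": 2.5, "z": 0, "rx": 0, "ry": 0, "rz": 0},
])

```text
t: 22.63
tcp_pos: [0.531, -0.0777, 0.0297]
tcp_rot: [-3.141, 0.004, 0.247]
wrist_force: [-5.6, -1.9, 4.2]
finger_gap: 0.587
grip_force: 4.6
```

Call:
play_rows([
  {"fingers": 50, "x": 9.7, "y": 2.5, "z": 0, "rx": 0, "ry": 0, "rz": 0},
  {"fingers": 50, "x": 9.7, "y": 2.5, "z": 0, "rx": 0, "ry": 0, "rz": 0},
  {"fingers": 50, "x": 9.7, "y": 2.5, "z": 0, "rx": 0, "ry": 0, "rz": 0},
  {"fingers": 50, "x": 9.7, "y": 2.5, "z": 0, "rx": 0, "ry": 0, "rz": 0},
  {"fingers": 50, "x": 5, "y": 1.3, "z": 0, "rx": 0, "ry": 0, "rz": 0},
  {"fingers": 50, "x": 0, "y": 0, "z": 0, "rx": 0, "ry": 0, "rz": 0},
])

```text
t: 23.13
tcp_pos: [0.5774, -0.0655, 0.0296]
tcp_rot: [3.141, -0.001, 0.248]
wrist_force: [-1.8, -0.4, 0.1]
finger_gap: 0.584
grip_force: 0.6
```

```bash
python3 -c "from h import *;where()"
```

```text
t 23.23 tcp [ 0.5773 -0.0655  0.0296] yaw 0.247 F [ 0.5 -0.4 -0.2]
red scene [ 0.6239 -0.0527] 171
green top [0.6478 0.2398] 317
green scene [0.454  0.2516] 188
green scene [0.6473 0.2416] 159
```

Call:
play_rows([
  {"fingers": 50, "x": 5.2, "y": 1.3, "z": 0, "rx": 0, "ry": 0, "rz": 0},
  {"fingers": 50, "x": 5.2, "y": 1.3, "z": 0, "rx": 0, "ry": 0, "rz": 0},
  {"fingers": 50, "x": 0, "y": 0, "z": 0, "rx": 0, "ry": 0, "rz": 0},
  {"fingers": 50, "x": -9.7, "y": -2.5, "z": 0, "rx": 0, "ry": 0, "rz": 0},
  {"fingers": 50, "x": -9.7, "y": -2.5, "z": 0, "rx": 0, "ry": 0, "rz": 0},
  {"fingers": 50, "x": 0, "y": 0, "z": 35, "rx": 0, "ry": 0, "rz": 0},
  {"fingers": 50, "x": 0, "y": 0, "z": 35, "rx": 0, "ry": 0, "rz": 0},
  {"fingers": 50, "x": 0, "y": 0, "z": 35, "rx": 0, "ry": 0, "rz": 0},
  {"fingers": 50, "x": 0, "y": 10, "z": 0, "rx": 0, "ry": 0, "rz": 0.12},
  {"fingers": 50, "x": 0, "y": 10, "z": 0, "rx": 0, "ry": 0, "rz": 0.12},
  {"fingers": 50, "x": 5, "y": 10, "z": 0, "rx": 0, "ry": 0, "rz": 0.12},
  {"fingers": 50, "x": 5, "y": 10, "z": 0, "rx": 0, "ry": 0, "rz": 0.12},
])

```text
t: 24.23
tcp_pos: [0.5766, -0.0277, 0.1347]
tcp_rot: [-3.141, -0.002, 0.732]
wrist_force: [-0.6, 0.4, -0.5]
finger_gap: 0.585
grip_force: 0.0
```

Call:
play_rows([
  {"fingers": 50, "x": 8, "y": 8, "z": 0, "rx": 0, "ry": 0, "rz": 0.12},
  {"fingers": 50, "x": 8, "y": 8, "z": 0, "rx": 0, "ry": 0, "rz": 0.12},
  {"fingers": 50, "x": 8, "y": 8, "z": 0, "rx": 0, "ry": 0, "rz": 0.12},
  {"fingers": 50, "x": 8, "y": 8, "z": 0, "rx": 0, "ry": 0, "rz": 0.12},
  {"fingers": 50, "x": 8, "y": 8, "z": 0, "rx": 0, "ry": 0, "rz": 0.12},
  {"fingers": 50, "x": 8, "y": 8, "z": 0, "rx": 0, "ry": 0, "rz": 0.12},
  {"fingers": 50, "x": 8, "y": 0, "z": 0, "rx": 0, "ry": 0, "rz": 0.12},
  {"fingers": 50, "x": 0, "y": 0, "z": 0, "rx": 0, "ry": 0, "rz": 0},
  {"fingers": 50, "x": 0, "y": 0, "z": 0, "rx": 0, "ry": 0, "rz": 0},
])

```text
t: 24.98
tcp_pos: [0.6327, 0.0193, 0.1343]
tcp_rot: [3.142, -0.0, 1.563]
wrist_force: [-0.3, -1.0, 0.1]
finger_gap: 0.583
grip_force: 0.0
```

```bash
python3 -c "from h import *;where()"
```

```text
t 25.08 tcp [0.6324 0.019  0.1343] yaw 1.563 F [0.  0.5 0.2]
red top [ 0.6335 -0.0523] 321
red scene [ 0.6325 -0.0508] 176
green top [0.6478 0.2398] 317
green scene [0.4535 0.2517] 189
green scene [0.6473 0.2416] 159
```

Call:
play_rows([
  {"fingers": 50, "x": 3, "y": 0, "z": -35, "rx": 0, "ry": 0, "rz": 0.008},
  {"fingers": 50, "x": 0, "y": 0, "z": -35, "rx": 0, "ry": 0, "rz": 0},
  {"fingers": 50, "x": 0, "y": 0, "z": -25, "rx": 0, "ry": 0, "rz": 0},
  {"fingers": 50, "x": 0, "y": 0, "z": -10, "rx": 0, "ry": 0, "rz": 0},
  {"fingers": 50, "x": 0, "y": -6, "z": 0, "rx": 0, "ry": 0, "rz": 0},
  {"fingers": 50, "x": 0, "y": -6, "z": 0, "rx": 0, "ry": 0, "rz": 0},
  {"fingers": 50, "x": 0, "y": -6, "z": 0, "rx": 0, "ry": 0, "rz": 0},
  {"fingers": 50, "x": 0, "y": -6, "z": 0, "rx": 0, "ry": 0, "rz": 0},
  {"fingers": 50, "x": 0, "y": -10, "z": 0, "rx": 0, "ry": 0, "rz": 0},
  {"fingers": 50, "x": 0, "y": -10, "z": 0, "rx": 0, "ry": 0, "rz": 0},
  {"fingers": 50, "x": 0, "y": -10, "z": 0, "rx": 0, "ry": 0, "rz": 0},
  {"fingers": 50, "x": 0, "y": -10, "z": 0, "rx": 0, "ry": 0, "rz": 0},
])

```text
t: 26.08
tcp_pos: [0.6378, -0.0431, 0.031]
tcp_rot: [3.138, -0.003, 1.576]
wrist_force: [-0.0, 5.9, 3.1]
finger_gap: 0.585
grip_force: 3.3
```

Call:
play_rows([
  {"fingers": 50, "x": 0, "y": -10, "z": 0, "rx": 0, "ry": 0, "rz": 0},
  {"fingers": 50, "x": 0, "y": -10, "z": 0, "rx": 0, "ry": 0, "rz": 0},
  {"fingers": 50, "x": 0, "y": -6, "z": 0, "rx": 0, "ry": 0, "rz": 0},
])

```text
t: 26.33
tcp_pos: [0.6377, -0.0707, 0.031]
tcp_rot: [3.138, -0.001, 1.574]
wrist_force: [0.6, 5.4, 3.4]
finger_gap: 0.587
grip_force: 3.4
```

```bash
python3 -c "from h import *;where()"
```

```text
t 26.43 tcp [ 0.6374 -0.0722  0.0307] yaw 1.573 F [0.8 0.9 0.8]
red scene [ 0.6362 -0.1208] 181
green top [0.6478 0.2396] 316
green scene [0.4535 0.2517] 189
green scene [0.6473 0.2416] 159
```

Call:
play_rows([
  {"fingers": 50, "x": -1, "y": -7, "z": -2, "rx": 0, "ry": 0, "rz": 0},
  {"fingers": 50, "x": -1, "y": -7, "z": 0, "rx": 0, "ry": 0, "rz": 0},
  {"fingers": 50, "x": 0, "y": -6, "z": 0, "rx": 0, "ry": 0, "rz": 0},
  {"fingers": 50, "x": 0, "y": -4, "z": 0, "rx": 0, "ry": 0, "rz": 0},
  {"fingers": 50, "x": 0, "y": -4, "z": 0, "rx": 0, "ry": 0, "rz": 0},
  {"fingers": 50, "x": 0, "y": -4, "z": 0, "rx": 0, "ry": 0, "rz": 0},
  {"fingers": 50, "x": 0, "y": -4, "z": 0, "rx": 0, "ry": 0, "rz": 0},
  {"fingers": 50, "x": 0, "y": -4, "z": 0, "rx": 0, "ry": 0, "rz": 0},
  {"fingers": 50, "x": 0, "y": -4, "z": 0, "rx": 0, "ry": 0, "rz": 0},
  {"fingers": 50, "x": 0, "y": -4, "z": 0, "rx": 0, "ry": 0, "rz": 0},
  {"fingers": 50, "x": 0, "y": -4, "z": 0, "rx": 0, "ry": 0, "rz": 0},
  {"fingers": 50, "x": 0, "y": -4, "z": 0, "rx": 0, "ry": 0, "rz": 0},
])

```text
t: 27.43
tcp_pos: [0.6355, -0.1208, 0.0282]
tcp_rot: [3.141, -0.007, 1.578]
wrist_force: [-1.4, 13.5, 9.2]
finger_gap: 0.586
grip_force: 7.3
```

Call:
play_rows([
  {"fingers": 50, "x": 0, "y": -4, "z": 0, "rx": 0, "ry": 0, "rz": 0},
  {"fingers": 50, "x": 0, "y": -4, "z": 0, "rx": 0, "ry": 0, "rz": 0},
  {"fingers": 50, "x": 0, "y": -4, "z": 0, "rx": 0, "ry": 0, "rz": 0},
  {"fingers": 50, "x": 0, "y": -4, "z": 0, "rx": 0, "ry": 0, "rz": 0},
  {"fingers": 50, "x": 0, "y": -4, "z": 0, "rx": 0, "ry": 0, "rz": 0},
  {"fingers": 50, "x": 0, "y": -4, "z": 0, "rx": 0, "ry": 0, "rz": 0},
  {"fingers": 50, "x": 0, "y": -4, "z": 0, "rx": 0, "ry": 0, "rz": 0},
  {"fingers": 50, "x": 0, "y": -4, "z": 0, "rx": 0, "ry": 0, "rz": 0},
  {"fingers": 50, "x": 0, "y": -4, "z": 0, "rx": 0, "ry": 0, "rz": 0},
])

```text
t: 28.18
tcp_pos: [0.6352, -0.1602, 0.0279]
tcp_rot: [3.14, -0.002, 1.578]
wrist_force: [0.3, 1.5, 0.4]
finger_gap: 0.581
grip_force: 0.5
```

```bash
python3 -c "from h import *;where()"
```

```text
t 28.28 tcp [ 0.6337 -0.1644  0.0274] yaw 1.574 F [ 0.1 -0.9  0.1]
red scene [ 0.634  -0.2157] 190
green top [0.648  0.2398] 317
green scene [0.454  0.2516] 187
green scene [0.6473 0.2416] 159
```

Call:
play_rows([
  {"fingers": 50, "x": 0.5, "y": -4, "z": 0, "rx": 0, "ry": 0, "rz": 0},
  {"fingers": 50, "x": 0.5, "y": -4, "z": 0, "rx": 0, "ry": 0, "rz": 0},
  {"fingers": 50, "x": 0, "y": -4, "z": 0, "rx": 0, "ry": 0, "rz": 0},
  {"fingers": 50, "x": 0, "y": -4, "z": 0, "rx": 0, "ry": 0, "rz": 0},
  {"fingers": 50, "x": 0, "y": -2, "z": 0, "rx": 0, "ry": 0, "rz": 0},
  {"fingers": 50, "x": 0, "y": -2, "z": 0, "rx": 0, "ry": 0, "rz": 0},
  {"fingers": 50, "x": 0, "y": -2, "z": 0, "rx": 0, "ry": 0, "rz": 0},
  {"fingers": 50, "x": 0, "y": -2, "z": 0, "rx": 0, "ry": 0, "rz": 0},
  {"fingers": 50, "x": 0, "y": -2, "z": 0, "rx": 0, "ry": 0, "rz": 0},
  {"fingers": 50, "x": 0, "y": -2, "z": 0, "rx": 0, "ry": 0, "rz": 0},
  {"fingers": 50, "x": 0, "y": 0, "z": 0, "rx": 0, "ry": 0, "rz": 0},
])

```text
t: 29.2
tcp_pos: [0.6356, -0.1857, 0.0272]
tcp_rot: [-3.14, -0.006, 1.577]
wrist_force: [-1.2, 7.3, 2.8]
finger_gap: 0.584
grip_force: 3.4
```

```bash
python3 -c "from h import *;where()"
```

```text
t 29.3 tcp [ 0.6356 -0.1857  0.0272] yaw 1.577 F [-0.9  7.7  3.2]
red scene [ 0.6351 -0.235 ] 183
green top [0.6478 0.2398] 317
green scene [0.4535 0.2517] 189
green scene [0.6473 0.2416] 159
```

Red is home; I now bring the press up to about 20 N.

Call:
play_rows([
  {"fingers": 50, "x": 0, "y": -2, "z": 0, "rx": 0, "ry": 0, "rz": 0},
  {"fingers": 50, "x": 0, "y": -2, "z": 0, "rx": 0, "ry": 0, "rz": 0},
  {"fingers": 50, "x": 0, "y": -1.5, "z": 0, "rx": 0, "ry": 0, "rz": 0},
  {"fingers": 50, "x": 0, "y": -1.5, "z": 0, "rx": 0, "ry": 0, "rz": 0},
  {"fingers": 50, "x": 0, "y": 0, "z": 0, "rx": 0, "ry": 0, "rz": 0},
  {"fingers": 50, "x": 0, "y": 0, "z": 0, "rx": 0, "ry": 0, "rz": 0},
])

```text
t: 29.8
tcp_pos: [0.6356, -0.1857, 0.0272]
tcp_rot: [-3.138, -0.016, 1.58]
wrist_force: [-5.0, 17.1, 9.5]
finger_gap: 0.587
grip_force: 7.3
```

Call:
play_rows([
  {"fingers": 50, "x": 0, "y": 0, "z": 0, "rx": 0, "ry": 0, "rz": 0},
  {"fingers": 50, "x": 0, "y": 0, "z": 0, "rx": 0, "ry": 0, "rz": 0},
  {"fingers": 50, "x": 0, "y": 0, "z": 0, "rx": 0, "ry": 0, "rz": 0},
  {"fingers": 50, "x": 0, "y": 0, "z": 0, "rx": 0, "ry": 0, "rz": 0},
  {"fingers": 50, "x": 0, "y": 0, "z": 0, "rx": 0, "ry": 0, "rz": 0},
  {"fingers": 50, "x": 0, "y": 0, "z": 0, "rx": 0, "ry": 0, "rz": 0},
])

```text
t: 30.3
tcp_pos: [0.6355, -0.1857, 0.0271]
tcp_rot: [-3.138, -0.016, 1.58]
wrist_force: [-3.5, 17.2, 9.2]
finger_gap: 0.589
grip_force: 7.2
```

Call:
play_rows([
  {"fingers": 50, "x": 0, "y": 9, "z": 0, "rx": 0, "ry": 0, "rz": 0},
  {"fingers": 50, "x": 0, "y": 10, "z": 0, "rx": 0, "ry": 0, "rz": 0},
  {"fingers": 50, "x": 0, "y": 10, "z": 0, "rx": 0, "ry": 0, "rz": 0},
  {"fingers": 50, "x": 0, "y": 10, "z": 20, "rx": 0, "ry": 0, "rz": 0},
  {"fingers": 50, "x": 0, "y": 10, "z": 35, "rx": 0, "ry": 0, "rz": 0},
  {"fingers": 50, "x": 0, "y": 20, "z": 35, "rx": 0, "ry": 0, "rz": 0},
  {"fingers": 50, "x": 0, "y": 30, "z": 35, "rx": 0, "ry": 0, "rz": 0},
  {"fingers": 50, "x": -10, "y": 30, "z": 0, "rx": 0, "ry": 0, "rz": 0},
  {"fingers": 50, "x": -10, "y": 30, "z": 0, "rx": 0, "ry": 0, "rz": 0},
  {"fingers": 50, "x": 0, "y": 0, "z": 0, "rx": 0, "ry": 0, "rz": 0},
  {"fingers": 50, "x": 0, "y": 0, "z": 0, "rx": 0, "ry": 0, "rz": 0},
  {"fingers": 50, "x": 0, "y": 0, "z": 0, "rx": 0, "ry": 0, "rz": 0},
])

```text
t: 31.3
tcp_pos: [0.6153, -0.042, 0.149]
tcp_rot: [3.141, 0.001, 1.574]
wrist_force: [-0.1, -0.0, 0.7]
finger_gap: 0.586
grip_force: 0.0
```

```bash
python3 -c "
from h import *;where()
f=grab_frame('top');cv2.imwrite('pics/t4.png',f['image'])"
```

```text
t 31.4 tcp [ 0.6153 -0.0433  0.1489] yaw 1.572 F [-0.7 -1.1 -0.1]
red top [ 0.6355 -0.2364] 325
red scene [ 0.6351 -0.235 ] 186
green top [0.648  0.2398] 316
green scene [0.4534 0.2514] 190
green scene [0.6473 0.2416] 159
```

View pics/t4.png

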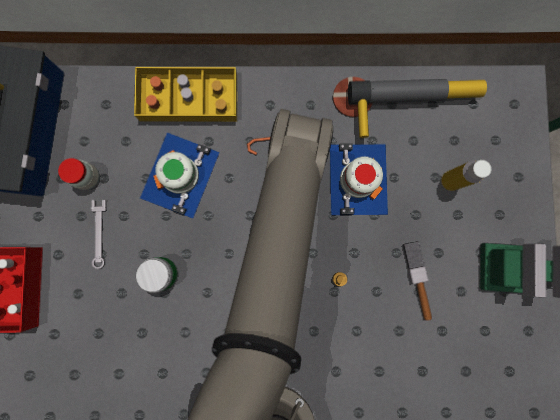

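The picture shows green home at px (174,169) and red home at (365,174), both within 1 mm of where the other stood at the start. The gripper is clear and the rest of the bench looks undisturbed.

```bash
python3 -c "
from h import *;print(manip.hand_in())"
```

```text
the job is handed in; nothing more can be done
None
```

The housings are swapped: green is home in the left nest and red in the right, each within about 1 mm of target by camera and pressed at 17–20 N for over half a second, and I handed the job in at about 31 s; the judge's verdict was not shown.

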